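# Load the last microfilm carton and close up the archive case

## Robot

A 6-joint arm with a two-finger parallel gripper is mounted at the origin on the work surface. World frame = base frame: x ahead of the robot, y to its left, z up, the work surface at z = 0. Lengths are in mm, angles in degrees, forces in N, time in s.
With the tool pointing down it reaches from about 375 to 925 mm from the base axis. Payload 5.7 kg.
Tool frame: the origin (TCP) lies on the centre line of the jaws, within the pads' length; the fingertips stand 8 mm ahead of it and the grasp point (between the pads) lies 11 mm behind it; z points along the fingers, y is the line along which they close (so a half turn about z gives the same grasp; the last joint's range is limited). The gripper opens to 85 mm and grips with 20 to 120 N. Pads are 22 mm wide; open, the fingers measure 114 mm over their backs; the gripper's body (76 mm by 85 mm) begins 54 mm behind the grasp point. The pads swing forward as they close: fully open they stand 13 mm farther back than shut.
Start: joints at [-80.907, 20.558, 86.54, -0, 72.909, -6.595], TCP at [162.221, -577.623, 239.267] pointing down, gripper open.
Joint ranges: [-170.27, 170.27], [-57.76, 135], [12.27, 136.19], [-55.21, 235.2], [11.17, 155.16], [-170.74, 170.74]. Speed limits (degrees/s): [136.94, 136.94, 180, 180, 180, 180].

## Interface

Orientations are given as a 3x3 rotation matrix whose columns are the frame's x, y, z axes.
In Python, from bench import telemetry, snapshot, calibration, env gives the robot as it stands.
- The arm moves only by the tool drive_tool, never from a script. Its argument "commands" is a list of rows, each a list of 6 numbers: the shift along the world's x, y, z each as a share of 0.15 m, from -1 to 1, then the turn, a rotation vector about the world's x, y, z each as a share of pi/4 rad, from -1 to 1. A call has 1 to 20 rows; each row is the pose to reach, as a shift and turn from the pose commanded when the call began; what a row does not reach only later rows make up. A row lasts 1/10 s, in which the tool goes at most 50 mm and 8.59 degrees, less where a joint would pass 70% of its speed; a pose out of reach is approached as far as the arm can. A call with a number of a shift or a turn outside -1 to 1 is refused whole. A call with a gripper value outside its range is refused whole. "hand" is the opening, from -1 (shut) to 1 (fully open), set as the call begins (left out, the last holds). The fingers move at their own pace and stop on an object; "newtons" is the grip in N (left out, the last holds). Time passes only in rows, so rows that repeat a pose let the fingers close. It gives the time, the measured TCP pose, the force, the opening and the grip force at its end, in the units of the state.
- telemetry.state(): the state, without advancing time (a new reading comes with each control period).
- snapshot(name): name is "scene" or "top" or "wrist"; returns the picture (480x640x3 uint8, red, green, blue); there is no depth.
- calibration(name): a dict with "mtx" (3x3 intrinsics, pixels), "extrinsics" (4x4, takes a point from world to camera coordinates); the wrist camera has in their place "tool_from_camera" (4x4, takes a point from camera to tool coordinates, whose origin is the TCP and whose axes are the flange's). Camera axes: x right, y down, z forward; pixel columns grow to the right and rows downward; lengths in mm; the calibration is good to about 2 mm. A picture is of the moment at which its call begins: read the wrist's pose just before it. calibration takes no time and is no camera call.
- env.close_job(): hands the job in; it is judged then, once.
The state is a dict: "t": time; "qpos": joint angles; "dq": joint speeds; "joint_efforts": joint torques, N m; "tcp_pos": TCP position; "tool_rot": TCP orientation; "contact_force": force on the tool from outside, world axes, zero at the start; "moment": the same for the moment, N m; "grip_width": finger opening in mm; "finger_force": force on a finger pad.
Only numpy, scipy, OpenCV 4.12 (cv2) and the standard library are available. Lean on these libraries where they do the work, as an engineer would, in place of code of your own. Each camera call takes 0.05 s, during which the arm holds its last target. There are 200 camera calls.

## Task

Finish packing the blue archive case: tip the black-banded carton that stands on end in it down flat in its own bay, and set (do not drop) the red-banded carton from the desk flat, label side up, in the empty bay with the green liner. Then swing the lid shut without slamming it, and after that fold both steel catches from the front rim down flat onto the lid. Leave the yellow-banded carton and everything else on the desk where it is, and the white-banded carton in its bay.

Things in the scene. Friction and masses are not known exactly. Their poses are not given: they have to be found in the camera images.
- case: Blue open archive case, fixed, 180 (x) x 266 (y) x 70 mm high, walls and floor 5. Origin: centre of its underside; x from its front (catches) to its back (lid hinge), y to its left, z up. Three bays, 170 long (x), the middle one 77 wide, the outer ones 86, with their liners at y = -80, 0, +80 mm, low dividers between (3 thick, tops at z = 23 mm). Cartons lie lengthwise along x.
- lid (a joint): Angle of the blue lid, a plain 180 x 266 x 8 mm plate hinged on the back wall (axis at case x = +90, z = 70 mm). 0 = shut flat on the rim (top face at z = 78.5 mm), 1.57 = upright, more = leaning back; stop at 1.85. Stiff hinge: stays where it is left, about 2 N at the edge moves it. Starts at 1.4 to 1.75; push it over from behind.
- lid_edge (a point): Middle of the lid's free edge, half way through its thickness, 180 mm from the hinge.
- catch_left (a joint): Angle of the catch at case y = +40 mm: steel arm 60 long, 22 wide, 6 thick (faces 3 and 9 mm from the hinge axis), red tip, hinged at case x = -97, z = 77 mm on a block on the front wall. 0 = folded flat over the lid to +x, 1.57 = up, more = leaning to the robot. Stays where it is left (1 N at the tip moves it). Starts at 1.5 to 2.2; push it over and down from the front.
- catch_left_tip (a point): Middle of that catch's free end.
- catch_right (a joint): The same catch at case y = -40 mm, with the same meaning of its angle.
- catch_right_tip (a point): Middle of the right catch's free end.
- liner_green: Green liner on the floor of the empty bay, 150 (x) x 66 (y) x 2 mm, fixed, same axes as the case; origin: centre of its underside, 5 mm above the desk. Which bay it is in varies.
- liner_blue: Blue liner, alike, in the bay of the carton that stands on end.
- liner_grey: Grey liner, alike, in the bay of the white-banded carton that is already in place.
- carton_red: Cardboard carton with a red band, 95 (x) x 42 (y) x 52 mm (z), about 0.16 kg, flat on the desk, paper label on its top; origin: centre of its underside. To be loaded.
- carton_tall: Such a carton with a black band, standing on end in the case: 52 (x) x 42 (y) x 95 mm (z) as it stands, 0.16 kg; origin: centre of the end it stands on at first. It stands 42 to 49 mm in front (-x) of the middle of its bay; tipped to +x it lies flat in the bay. Standing, it rises 32 mm above the rim, in the way of the lid and of a gripper low in the next bay.
- carton_tall_mid (a point): Centre of the black-banded carton (47.5 mm along its z from its origin).
- carton_flat: The same kind of carton with a white band, lying flat in its bay already; origin: centre of its underside, on the liner. Leave it there.
- carton_yellow: The same kind of carton with a yellow band, on the desk; origin: centre of its underside. Not to be packed, leave it.
- paperweight: Round brass paperweight, 64 mm across, 40 high, on the desk; origin: centre of its underside. Leave it.
- magnifier: Black magnifying glass lying flat, lens 84 mm across with handle to its -x, 185 long, 12 thick; origin: centre of the lens, underside. Leave it.
- cutter: Red and black cutter lying flat, 150 mm long along x, 24 wide, 18 high; origin: underside, middle. Leave it.
- glue_stick: Upright glue stick, 26 mm across, 95 high; origin: centre of its underside. Leave it.
- spray_bottle: White spray bottle with blue cap standing on the desk just left of the case, 50 mm across, 150 high; origin: centre of its underside. Leave it.
Mind the look-alikes: they are no part of the job. What is shaped like the carton_tall but purple is not meant.

How it is judged:
By the outcome, as a careful person would: the job done as asked, in the order asked, and still so for the second after the job is handed in, with the robot touching nothing.
It also fails if it takes over 72 s, if anything falls off the work surface, if the arm or the gripper's body presses on something with over 40 N, if the wrist force passes 120 N, or if a joint passes its speed limit or range.

## Working session

There is one attempt and no reset: what is moved stays moved. The work goes in short steps, Python scripts to look and compute and a tool call to move; the robot and the scene stay as the last step left them, time stands still between calls to the robot, and variables do not carry over. Pictures are saved under pics/ and viewed, at most 10 in all, crops included, and the job is handed in when it is done.

Besides the shell and the picture viewer there is one more tool, called after "Request:" as name(argument=value, ...), one argument or row to a line, values as JSON. drive_tool: Moves the arm, as the interface text tells. Shift numbers are shares of 0.15 m and turn numbers shares of pi/4 rad, none past 1 either way. Its arguments: {"type":"object","properties":{"commands":{"type":"array"},"hand":{"type":"number"},"newtons":{"type":"number"}},"required":["commands"]}

```bash
ls; mkdir -p pics
python3 - <<'E'
from bench import telemetry, snapshot, calibration, env
import cv2,numpy as np
np.set_printoptions(precision=4,suppress=True)
s=telemetry.state();print(s)
for n in("scene","top"):
    im=snapshot(n);cv2.imwrite(f"pics/{n}0.png",im[:,:,::-1]);c=calibration(n);print(n,c)
print(calibration("wrist"))
E
```

```text
pics
{'t': 0.0, 'qpos': array([-80.9072,  20.5983,  86.599 ,   0.0002,  72.9081,  -6.5954]), 'dq': array([-0.0503,  0.0313,  0.0373,  0.0129, -0.0077, -0.0178]), 'joint_efforts': array([  0.0011, -52.7622, -27.8621,   0.0001,   0.013 ,  -0.    ]), 'tcp_pos': array([ 162.123 , -576.9937,  238.45  ]), 'tool_rot': array([[ 0.9627,  0.2704, -0.0003],
       [ 0.2704, -0.9627,  0.0018],
       [ 0.0002, -0.0018, -1.    ]]), 'contact_force': array([0.2141, 0.4092, 0.3981]), 'moment': array([ 0.053 , -0.0168,  0.0248]), 'finger_force': 0.0, 'grip_width': 85.62653342587167}
scene {'mtx': array([[613.8946,   0.    , 318.1623],
       [  0.    , 613.8946, 237.534 ],
       [  0.    ,   0.    ,   1.    ]]), 'extrinsics': array([[   0.7369,    0.6759,   -0.0125, -405.539 ],
       [   0.548 ,   -0.6081,   -0.5744, -218.2219],
       [  -0.3958,    0.4165,   -0.8185, 1512.5065],
       [   0.    ,    0.    ,    0.    ,    1.    ]])}
top {'mtx': array([[485.0222,   0.    , 319.7032],
       [  0.    , 485.0222, 242.3979],
       [  0.    ,   0.    ,   1.    ]]), 'extrinsics': array([[  -0.0022,   -0.9999,    0.0139,   27.4044],
       [  -0.9894,    0.0002,   -0.1451,  555.069 ],
       [   0.145 ,   -0.014 ,   -0.9893, 1139.9495],
       [   0.    ,    0.    ,    0.    ,    1.    ]])}
{'mtx': array([[346.5975,   0.    , 323.0432],
       [  0.    , 346.5975, 236.5517],
       [  0.    ,   0.    ,   1.    ]]), 'tool_from_camera': array([[   0.001 ,   -0.9661,   -0.2581,   65.1158],
       [   1.    ,    0.0011,   -0.0003,    0.1373],
       [   0.0005,   -0.2581,    0.9661, -134.4413],
       [   0.    ,    0.    ,    0.    ,    1.    ]])}
```

View pics/scene0.png

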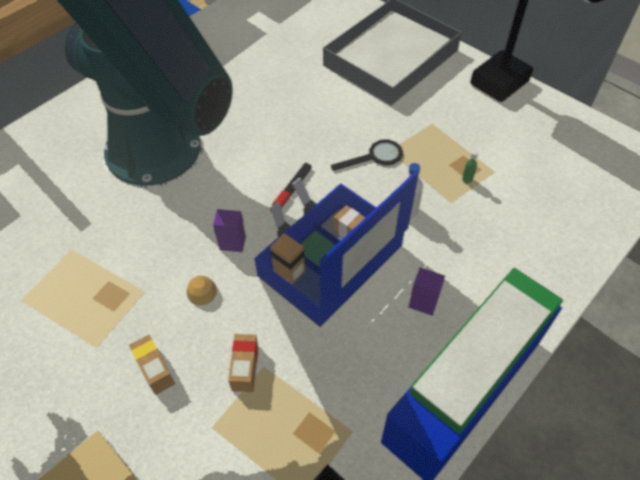

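View pics/top0.png

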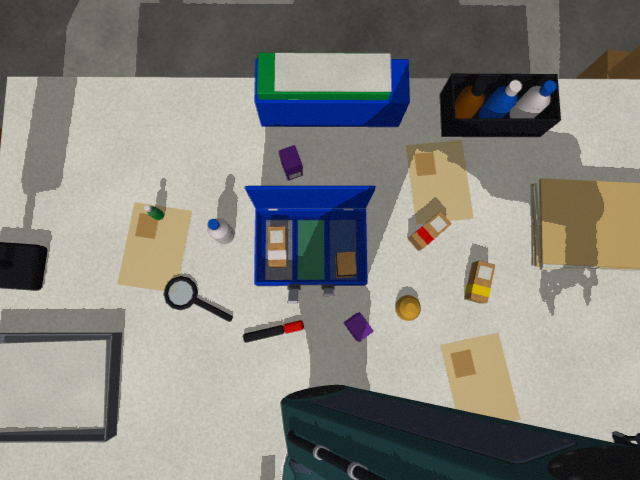

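The case is in the middle of the top view (rim about 255–367 × 208–285 px). The white-banded carton is in the left bay, the green liner is in the middle bay, and the tall carton is in the right bay at (346,264). The red carton is at (429,231), and the catches stand at (293,293) and (328,290).

```bash
cat > h.py <<'E'
from bench import telemetry, snapshot, calibration, env
import cv2,numpy as np
np.set_printoptions(precision=1,suppress=True)
def cam(n,s=None):
    c=calibration(n)
    if n!="wrist": return c["mtx"],c["extrinsics"]
    T=np.eye(4);T[:3,:3]=s["tool_rot"];T[:3,3]=s["tcp_pos"]
    return c["mtx"],np.linalg.inv(T@c["tool_from_camera"])
def ray(px,K,E,z):
    px=np.atleast_2d(np.asarray(px,float));R,t=E[:3,:3],E[:3,3]
    o=-R.T@t; d=np.c_[(px-K[:2,2])/np.diag(K)[:2],np.ones(len(px))]@R
    return (o+d*((z-o[2])/d[:,2])[:,None])[:,:2]
def proj(p,K,E):
    q=(E[:3,:3]@np.atleast_2d(p).T+E[:3,3:]).T; q=q@K.T; return q[:,:2]/q[:,2:]
def blobs(mask,amin=30):
    cs,_=cv2.findContours(mask.astype(np.uint8),cv2.RETR_EXTERNAL,cv2.CHAIN_APPROX_NONE)
    return [c[:,0,:] for c in cs if cv2.contourArea(c)>=amin]
def rect(p): 
    (c,s,a)=cv2.minAreaRect(np.float32(p)); return np.array(c),np.array(s),a
E
python3 - <<'E'
from h import *
im=cv2.cvtColor(cv2.imread("pics/top0.png"),cv2.COLOR_BGR2HSV);H,S,V=[im[:,:,i].astype(int) for i in range(3)]
K,E=cam("top");print("cam",-E[:3,:3].T@E[:3,3])
m={"green":((H>45)&(H<90)&(S>80),7),"red":(((H<6)|(H>174))&(S>150)&(V>90),52),"blue":((H>108)&(H<125)&(S>150),70),"white":((S<40)&(V>170),52)}
for n,(k,z) in m.items():
    for b in blobs(k,12):
        c=b.mean(0)
        if not(230<c[0]<480 and 150<c[1]<330):continue
        r=rect(ray(b,K,E,z));print(n,c,b.min(0),b.max(0),r[0],r[1],"%.1f"%r[2])
# front rim: lowest blue pixel per column; catches
bl=m["blue"][0]
pts=[(x,np.where(bl[:300,x])[0].max()) for x in range(258,366) if not(284<x<302 or 320<x<337)]
w=ray(np.array(pts)+[0,.5],K,E,70);print("front rim fit",np.polyfit(w[:,1],w[:,0],1),w[0],w[-1])
pts=[(np.where(bl[y,240:380])[0][[0,-1]]+240) for y in range(215,284)]
for i,o in((0,-.5),(1,.5)):
    w=ray([(p[i]+o,y) for p,y in zip(pts,range(215,284))],K,E,70);f=np.polyfit(w[:,0],w[:,1],1);print("side",f,np.polyval(f,550))
crop=cv2.imread("pics/top0.png")[170:310,230:470];cv2.imwrite("pics/crop0.png",cv2.resize(crop,None,fx=3.3,fy=3.3,interpolation=cv2.INTER_CUBIC))
E
```

```text
cam [ 383.9   43.3 1207.9]
green [310.5 249.4] [298 220] [323 278] [544.   49.4] [ 62.9 146.1] 89.9
red [292.8 326.4] [283 320] [303 332] [354.1  89.8] [21.7 46.7] 12.7
red [424.6 234.8] [416 226] [433 244] [ 571.8 -227.2] [41.2 21. ] 39.1
blue [310.1 232.9] [245 186] [374 285] [569.2  51. ] [238. 311.] 0.1
white [276.3 254.6] [268 250] [285 259] [523.9 130.6] [19.9 41.7] 3.8
white [276.  236.4] [270 231] [282 242] [567.8 132.2] [26.8 29.2] 0.0
white [437.9 223.7] [430 216] [446 231] [ 599.7 -260.8] [27.8 28.7] 39.4
front rim fit [ -0.  451.1] [449.  171.6] [453.3 -78.9]
side [  0.  179.3] 180.7228351834242
side [  0.  -84.4] -82.92887261862606
```

View pics/crop0.png

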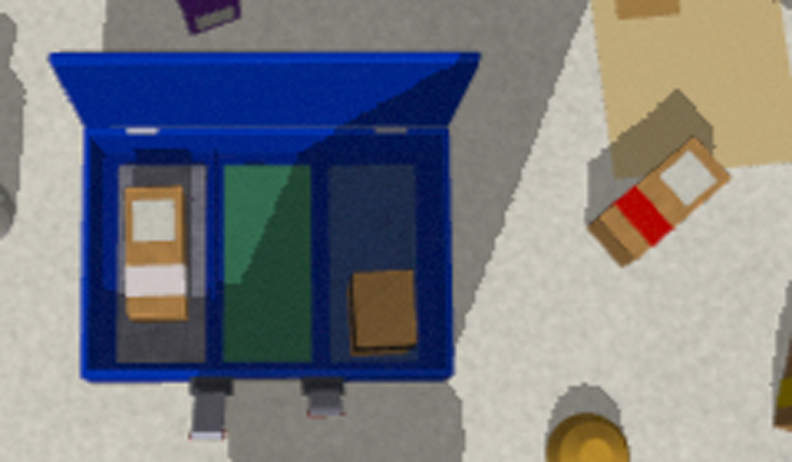

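Case centre is about (544.5, 49), yaw about +1°. The right bay is at y≈-31 and the tall carton is at (497,-33). I'm moving to stand in front of the tall carton with the fingers shut.

Request:
drive_tool(
  commands=[
    [0.45, 0.904, 0, 0, 0, 0.918],
    [0.45, 0.904, 0, 0, 0, 0.918],
    [0.45, 0.904, 0, 0, 0, 0.918],
    [0.45, 0.904, 0, 0, 0, 0.918],
    [0.45, 0.904, 0, 0, 0, 0.918],
    [0.45, 0.904, 0, 0, 0, 0.918],
  ],
  hand=-1,
  newtons=30,
)

```text
t: 0.7
tcp_pos: [229.9, -441.4, 239.2]
tool_rot: [[0.543, 0.84, -0.0], [0.84, -0.543, 0.0], [0.0, -0.0, -1.0]]
contact_force: [-0.2, -0.9, 0.0]
grip_width: 0.1
finger_force: 0.0
```

Request:
drive_tool(
  commands=[
    [0.45, 0.904, 0, 0, 0, 0.918],
    [0.45, 0.904, 0, 0, 0, 0.918],
    [0.45, 0.904, 0, 0, 0, 0.918],
    [0.45, 0.904, 0, 0, 0, 0.918],
    [0.45, 0.904, 0, 0, 0, 0.918],
    [0.45, 0.904, 0, 0, 0, 0.918],
  ],
)

```text
t: 1.3
tcp_pos: [297.4, -306.2, 239.2]
tool_rot: [[-0.143, 0.99, -0.0], [0.99, 0.143, 0.0], [0.0, -0.0, -1.0]]
contact_force: [0.2, -0.9, -0.5]
grip_width: -0.0
finger_force: 0.0
```

Request:
drive_tool(
  commands=[
    [0.45, 0.904, 0, 0, 0, 0.918],
    [0.45, 0.904, 0, 0, 0, 0.918],
    [0.45, 0.904, 0, 0, 0, 0.918],
    [0.45, 0.904, 0, 0, 0, 0.918],
    [0.45, 0.904, 0, 0, 0, 0.918],
    [0.45, 0.904, 0, 0, 0, 0.918],
  ],
)

```text
t: 1.9
tcp_pos: [364.9, -170.8, 239.2]
tool_rot: [[-0.759, 0.651, -0.0], [0.651, 0.759, -0.0], [0.0, -0.0, -1.0]]
contact_force: [-0.9, -0.4, 0.7]
grip_width: -0.3
finger_force: 0.0
```

Request:
drive_tool(
  commands=[
    [0.45, 0.904, 0, 0, 0, 0.918],
    [0.45, 0.904, 0, 0, 0, 0.918],
    [0.45, 0.904, 0, 0, 0, 0.918],
    [0.45, 0.904, 0, 0, 0, 0.918],
    [0.45, 0.904, 0, 0, 0, 0.918],
    [0.45, 0.904, 0, 0, 0, 0.918],
  ],
)

```text
t: 2.5
tcp_pos: [432.4, -35.4, 239.1]
tool_rot: [[-1.0, -0.011, -0.001], [-0.011, 1.0, -0.0], [0.001, -0.0, -1.0]]
contact_force: [-0.0, -0.9, -1.1]
grip_width: -0.3
finger_force: 0.0
```

Request:
drive_tool(
  commands=[
    [0, 0, -0.33, 0, 0, 0],
    [0, 0, -0.65, 0, 0, 0],
    [0, 0, -0.96, 0, 0, 0],
    [0.1, 0, -0.96, 0, 0, 0],
    [0.14, 0, -0.96, 0, 0, 0],
    [0.17, 0, -0.96, 0, 0, 0],
    [0.2, 0, -0.96, 0, 0, 0],
    [0.24, 0, -0.96, 0, 0, 0],
    [0.28, 0, -0.96, 0, 0, 0],
    [0.32, 0, -0.96, 0, 0, 0],
    [0.36, 0, -0.96, 0, 0, 0],
    [0.4, 0, -0.96, 0, 0, 0],
  ],
)

```text
t: 3.7
tcp_pos: [492.9, -35.2, 95.4]
tool_rot: [[-1.0, -0.016, 0.0], [-0.016, 1.0, -0.0], [-0.0, -0.0, -1.0]]
contact_force: [-0.6, -0.2, -0.2]
grip_width: -0.1
finger_force: 0.1
```

Run:
```python
from h import *
s=telemetry.state();print(s["tcp_pos"],s["contact_force"])
a=snapshot("scene")[150:350,220:450];b=snapshot("wrist")
a=cv2.resize(a,(460,400));b=cv2.resize(b,(340,255));c=np.zeros((400,800,3),np.uint8);c[:,:460]=a;c[:255,460:]=b
cv2.imwrite("pics/p1.png",c[:,:,::-1])
```

```text
[492.9 -35.2  95.4] [-0.6 -0.2 -0.2]
```

View pics/p1.png

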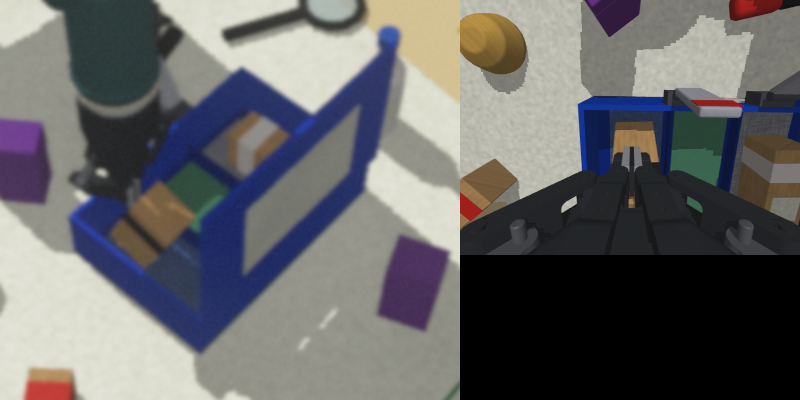

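The carton is tilting over the right bay, at about (150,225) in the scene crop. I'll keep pushing, then look.

Request:
drive_tool(
  commands=[
    [0.03, 0, 0, 0, 0, 0],
    [0.06, 0, 0, 0, 0, 0],
    [0.09, 0, 0, 0, 0, 0],
    [0.12, 0, 0, 0, 0, 0],
    [0.15, 0, 0, 0, 0, 0],
    [0.18, 0, 0, 0, 0, 0],
    [0.18, 0, 0, 0, 0, 0],
    [0.18, 0, 0, 0, 0, 0],
    [0.18, 0, 0.2, 0, 0, 0],
    [0.18, 0, 0.5, 0, 0, 0],
    [-0.1, -0.2, 0.8, 0, 0, 0],
    [-0.4, -0.4, 0.96, 0, 0, 0],
    [-0.6, -0.7, 0.96, 0, 0, 0],
    [-0.7, -0.9, 0.96, 0, 0, 0],
    [-0.7, -1, 0.96, 0, 0, 0],
  ],
  hand=-1,
)

```text
t: 5.3
tcp_pos: [384.3, -186.7, 240.0]
tool_rot: [[-1.0, -0.015, -0.0], [-0.015, 1.0, -0.001], [0.0, -0.001, -1.0]]
contact_force: [1.2, -0.3, 0.1]
grip_width: 0.5
finger_force: 0.0
```

```bash
cat > look.py <<'E'
import sys
from h import *
a=snapshot("scene");b=snapshot("top")[170:310,230:470]
s=telemetry.state();w=snapshot("wrist");print(s["t"],s["tcp_pos"],s["tool_rot"].round(3).tolist())
n=sys.argv[1];cv2.imwrite(f"pics/{n}_w.png",w[:,:,::-1]);cv2.imwrite(f"pics/{n}_s.png",a[:,:,::-1])
c=np.zeros((600,800,3),np.uint8);c[:300,:400]=cv2.resize(a[120:360,190:510],(400,300));c[:233,400:]=cv2.resize(b,(400,233));c[300:,:400]=cv2.resize(w,(400,300))
cv2.imwrite(f"pics/{n}.png",c[:,:,::-1])
E
python3 look.py p2
```

```text
5.4 [ 386.3 -187.8  239.8] [[-1.0, -0.012, 0.001], [-0.012, 1.0, -0.002], [-0.001, -0.002, -1.0]]
```

View pics/p2.png

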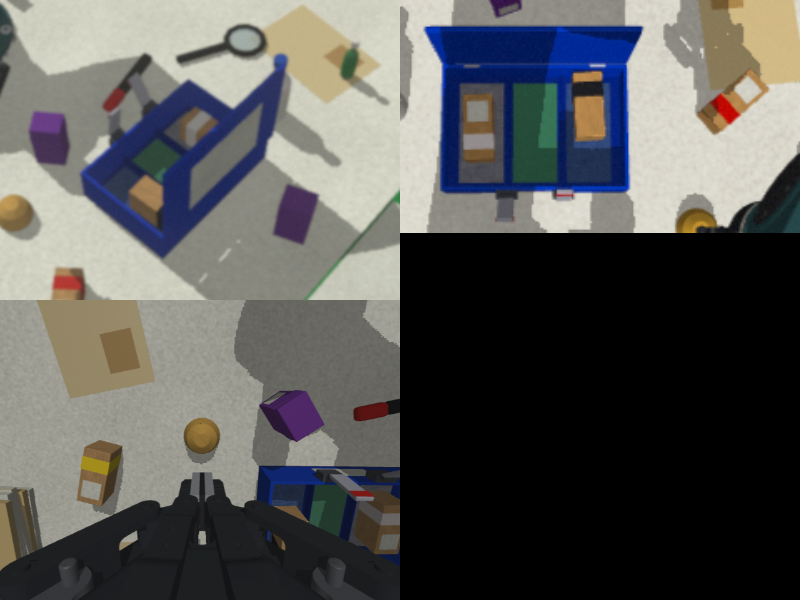

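The black-banded carton now lies flat in the right bay (top crop, 588,105). Next I'll cross-check the red carton from the scene view.

Run:
```python
from h import *
im=cv2.cvtColor(cv2.imread("pics/scene0.png"),cv2.COLOR_BGR2HSV);H,S,V=[im[:,:,i].astype(int) for i in range(3)]
K,E=cam("scene")
for n,k in(("red",((H<6)|(H>174))&(S>150)&(V>90)),("white",(S<45)&(V>185)),("brown",(H>5)&(H<22)&(S>70)&(V>60))):
    k=k.copy();k[:, :222]=0;k[:,265:]=0;k[:330]=0;k[396:]=0
    for b in blobs(k,20): r=rect(ray(b,K,E,52));print(n,b.min(0),b.max(0),r)
K,E=cam("top");print(proj([[583.8,-241.7,52]],K,E))
# expected top-face corners in both views
u=np.array([np.cos(np.radians(-50.5)),np.sin(np.radians(-50.5))]);v=np.array([-u[1],u[0]])
q=[np.r_[np.array([583.8,-241.7])+a*47.5*u+b*21*v,52] for a,b in((1,1),(1,-1),(-1,-1),(-1,1))]
o=[]
for n in("top","scene"):
    K,E=cam(n);i=cv2.imread(f"pics/{n}0.png");i=cv2.resize(i,None,fx=4,fy=4)
    cv2.polylines(i,[np.int32((proj(q,K,E)+.5)*4)],True,(0,255,0),1);c=np.int32(proj([q[0]],K,E)[0]*4)
    x,y=c-[230,180];o.append(i[y:y+400,x:x+400])
cv2.imwrite("pics/red.png",np.hstack(o))
```

```text
red [233 341] [255 351] (array([ 571.4, -226.1]), array([41.8, 19.7]), 39.11824417114258)
white [233 361] [249 375] (array([ 598.4, -261.4]), array([28.9, 27.3]), 42.21082305908203)
white [222 330] [264 395] (array([ 590.3, -249.6]), array([ 79.9, 129.8]), 45.428855895996094)
brown [229 351] [264 395] (array([ 613.2, -260. ]), array([64.9, 84.8]), 42.197444915771484)
brown [234 334] [257 350] (array([ 565.8, -212.4]), array([53.2, 25.6]), 17.66197967529297)
[[430.4 230. ]]
```

View pics/red.png

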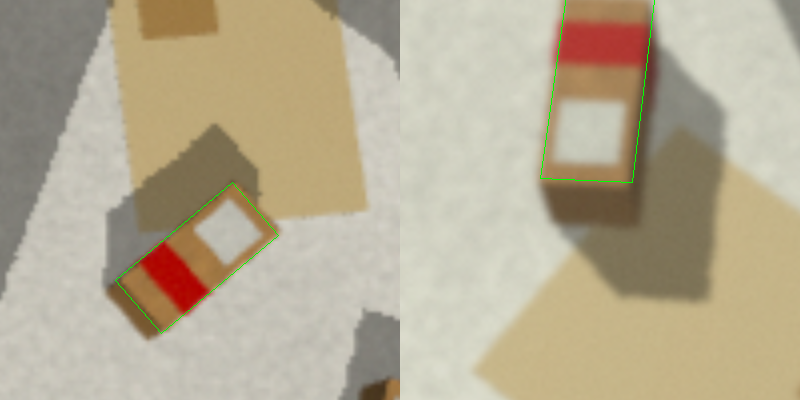

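The projected top-face outline fits the carton in both views, with its centre at (583.5,-241.5) and yaw -50.5°. Going to grasp it.

Request:
drive_tool(
  commands=[
    [0.654, -0.188, 0, 0, 0, -0.569],
    [0.654, -0.188, 0, 0, 0, -0.569],
    [0.654, -0.188, 0, 0, 0, -0.569],
    [0.654, -0.188, 0, 0, 0, -0.569],
  ],
  hand=1,
)

```text
t: 5.85
tcp_pos: [486.5, -212.2, 238.4]
tool_rot: [[-0.909, 0.417, -0.001], [0.417, 0.909, 0.001], [0.002, 0.001, -1.0]]
contact_force: [-0.2, -1.1, -0.8]
grip_width: 57.9
finger_force: 0.0
```

Request:
drive_tool(
  commands=[
    [0.654, -0.188, 0, 0, 0, -0.569],
    [0.654, -0.188, 0, 0, 0, -0.569],
    [0.654, -0.188, 0, 0, 0, -0.569],
    [0.654, -0.188, -0.3, 0, 0, -0.569],
    [0.654, -0.188, -0.6, 0, 0, -0.569],
    [0.654, -0.188, -0.6, 0, 0, -0.569],
  ],
)

```text
t: 6.45
tcp_pos: [577.9, -237.7, 143.2]
tool_rot: [[-0.642, 0.766, -0.012], [0.766, 0.642, 0.007], [0.013, -0.005, -1.0]]
contact_force: [-0.0, 1.0, -0.3]
grip_width: 85.7
finger_force: 0.0
```

Request:
drive_tool(
  commands=[
    [0, 0, -0.2, 0, 0, 0],
    [0, 0, -0.4, 0, 0, 0],
    [0, 0, -0.6, 0, 0, 0],
    [0, 0, -0.75, 0, 0, 0],
    [0, 0, -0.8, 0, 0, 0],
    [0, 0, -0.8, 0, 0, 0],
    [0, 0, -0.8, 0, 0, 0],
  ],
)

```text
t: 7.15
tcp_pos: [584.5, -241.9, 31.2]
tool_rot: [[-0.64, 0.769, 0.002], [0.769, 0.64, -0.001], [-0.002, 0.001, -1.0]]
contact_force: [0.8, 1.0, -0.1]
grip_width: 85.6
finger_force: 0.0
```

Request:
drive_tool(
  commands=[
    [0, 0, 0, 0, 0, 0],
    [0, 0, 0, 0, 0, 0],
    [0, 0, 0, 0, 0, 0],
    [0, 0, 0, 0, 0, 0],
    [0, 0, 0, 0, 0, 0],
    [0, 0, 0, 0, 0, 0],
    [0, 0, 0, 0, 0, 0],
  ],
  hand=-1,
  newtons=35,
)

```text
t: 7.85
tcp_pos: [583.9, -241.9, 30.2]
tool_rot: [[-0.639, 0.769, 0.001], [0.769, 0.639, -0.001], [-0.001, 0.0, -1.0]]
contact_force: [-0.9, 1.1, 6.0]
grip_width: 41.2
finger_force: 36.9
```

Request:
drive_tool(
  commands=[
    [0, 0, 0.1, 0, 0, 0],
    [0, 0, 0.3, 0, 0, 0],
    [0, 0, 0.5, 0, 0, 0],
    [0, 0, 0.7, 0, 0, 0],
    [0, 0, 0.85, 0, 0, 0],
    [0, 0, 0.95, 0, 0, 0],
    [0, 0, 1, 0, 0, 0],
    [0, 0, 1, 0, 0, 0],
  ],
)

```text
t: 8.65
tcp_pos: [583.8, -241.9, 180.6]
tool_rot: [[-0.639, 0.769, 0.002], [0.769, 0.639, -0.001], [-0.002, 0.001, -1.0]]
contact_force: [0.1, -0.6, -1.7]
grip_width: 41.6
finger_force: 36.0
```

Run:
```python
from h import *
s=telemetry.state();w=snapshot("wrist");cv2.imwrite("pics/g_w.png",cv2.resize(w,(480,360))[:,:,::-1]);print(s["tcp_pos"],s["tool_rot"],s["contact_force"],s["grip_width"])
```

```text
[ 583.8 -241.9  180.6] [[-0.6  0.8  0. ]
 [ 0.8  0.6 -0. ]
 [-0.   0.  -1. ]] [ 0.1 -0.6 -1.7] 41.63265903159622
```

View pics/g_w.png

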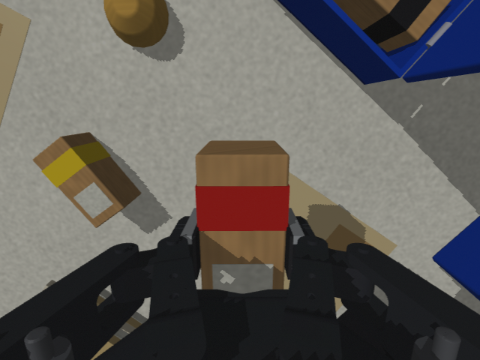

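The carton is held square. Carrying it over the middle bay.

Request:
drive_tool(
  commands=[
    [-0.26, 0.2, 0, 0, 0, 0.28],
    [-0.26, 0.4, 0, 0, 0, 0.56],
    [-0.26, 0.4, 0, 0, 0, 0.56],
    [-0.26, 0.4, 0, 0, 0, 0.56],
  ],
)

```text
t: 9.1
tcp_pos: [543.3, -180.5, 178.1]
tool_rot: [[-0.907, 0.422, -0.002], [0.422, 0.907, 0.001], [0.003, -0.0, -1.0]]
contact_force: [0.2, 0.0, -1.5]
grip_width: 41.3
finger_force: 36.3
```

Request:
drive_tool(
  commands=[
    [0, 0.2, 0, 0, 0, 0.2],
    [0, 0.4, 0, 0, 0, 0.4],
    [0, 0.6, 0, 0, 0, 0.56],
    [0, 0.77, 0, 0, 0, 0.56],
    [0, 0.77, 0, 0, 0, 0.56],
  ],
)

```text
t: 9.6
tcp_pos: [543.8, -63.7, 178.4]
tool_rot: [[-1.0, -0.0, -0.002], [-0.0, 1.0, 0.001], [0.002, 0.001, -1.0]]
contact_force: [-0.5, -1.5, -2.0]
grip_width: 41.5
finger_force: 36.5
```

Request:
drive_tool(
  commands=[
    [0, 0.2, 0, 0, 0, 0],
    [0, 0.4, 0, 0, 0, 0],
    [0, 0.6, 0, 0, 0, 0],
    [0, 0.77, 0, 0, 0, 0],
    [0, 0.77, 0, 0, 0, 0],
    [0, 0.77, 0, 0, 0, 0],
  ],
)

```text
t: 10.2
tcp_pos: [544.7, 48.8, 178.8]
tool_rot: [[-1.0, -0.001, -0.0], [-0.001, 1.0, -0.001], [0.0, -0.001, -1.0]]
contact_force: [0.0, -0.2, -2.3]
grip_width: 41.5
finger_force: 36.7
```

```bash
python3 look.py p3
```

```text
10.3 [544.6  48.1 179. ] [[-1.0, 0.0, -0.0], [0.0, 1.0, -0.001], [0.0, -0.001, -1.0]]
```

View pics/p3.png

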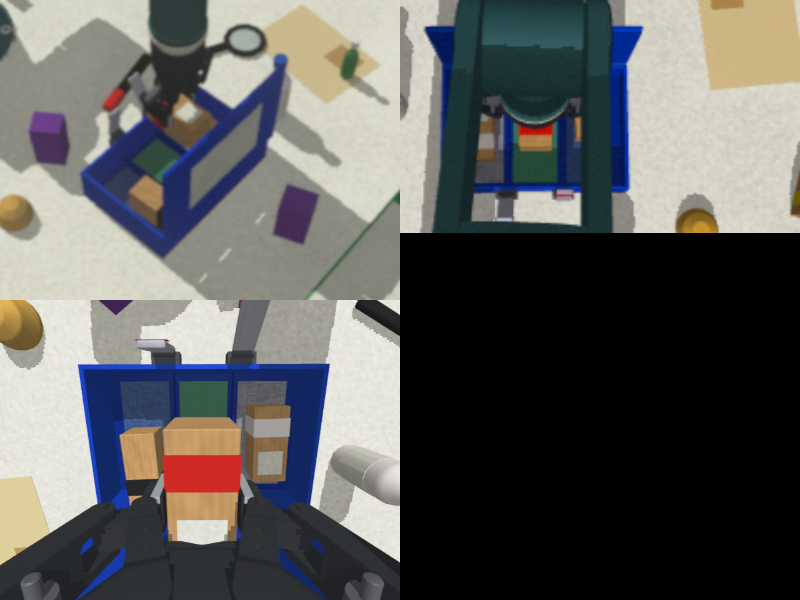

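Request:
drive_tool(
  commands=[
    [0, 0, -0.2, 0, 0, 0],
    [0, 0, -0.4, 0, 0, 0],
    [0, 0, -0.6, 0, 0, 0],
    [0, 0, -0.75, 0, 0, 0],
    [0, 0, -0.84, 0, 0, 0],
    [0, 0, -0.89, 0, 0, 0],
    [0, 0, -0.92, 0, 0, 0],
    [0, 0, -0.93, 0, 0, 0],
    [0, 0, -0.94, 0, 0, 0],
    [0, 0, -0.945, 0, 0, 0],
    [0, 0, -0.945, 0, 0, 0],
  ],
)

```text
t: 11.45
tcp_pos: [544.8, 49.4, 38.0]
tool_rot: [[-1.0, -0.002, 0.001], [-0.002, 1.0, -0.0], [-0.001, -0.0, -1.0]]
contact_force: [0.3, 0.3, -1.4]
grip_width: 41.6
finger_force: 36.7
```

Request:
drive_tool(
  commands=[
    [0, 0, -0.003, 0, 0, 0],
    [0, 0, -0.006, 0, 0, 0],
    [0, 0, -0.008, 0, 0, 0],
    [0, 0, -0.008, 0, 0, 0],
  ],
)

```text
t: 11.85
tcp_pos: [544.7, 49.4, 37.2]
tool_rot: [[-1.0, -0.002, 0.001], [-0.002, 1.0, -0.0], [-0.001, -0.0, -1.0]]
contact_force: [-1.8, 0.6, 6.1]
grip_width: 41.7
finger_force: 37.7
```

Contact made (6 N). Releasing, backing straight up and going over behind the lid.

Request:
drive_tool(
  commands=[
    [0, 0, 0, 0, 0, 0],
    [0, 0, 0, 0, 0, 0],
    [0, 0, 0, 0, 0, 0],
    [0, 0, 0, 0, 0, 0],
    [0, 0, 0.1, 0, 0, 0],
    [0, 0, 0.3, 0, 0, 0],
    [0, 0, 0.6, 0, 0, 0],
    [0, 0, 0.9, 0, 0, 0],
    [0, 0, 1, 0, 0, 0],
  ],
  hand=0.5,
)

```text
t: 12.75
tcp_pos: [547.0, 49.3, 190.9]
tool_rot: [[-1.0, -0.002, 0.007], [-0.002, 1.0, -0.0], [-0.007, -0.0, -1.0]]
contact_force: [0.4, 0.5, 0.2]
grip_width: 64.4
finger_force: 0.0
```

Request:
drive_tool(
  commands=[
    [0, 0, 0.3, 0, 0, 0],
    [0, 0, 0.65, 0, 0, 0],
    [0, 0, 0.8, 0, 0, 0],
    [0, 0, 0.8, 0, 0, 0],
    [0, 0, 0.8, 0, 0, 0],
  ],
  hand=-1,
)

```text
t: 13.25
tcp_pos: [544.4, 49.4, 306.4]
tool_rot: [[-1.0, -0.002, 0.001], [-0.002, 1.0, -0.0], [-0.001, -0.0, -1.0]]
contact_force: [0.2, -1.3, -0.4]
grip_width: -0.1
finger_force: 0.0
```

```bash
python3 look.py p4
python3 - <<'E'
from h import *
for r in (140,):
  for d in (90,80,70,60,50,40,30,20,10,5,0):
    t=np.radians(d);print(d,634.5-r*np.cos(t)+8.5*np.sin(t)+11,70+r*np.sin(t)+8.5*np.cos(t)+8)
E
```

```text
13.35 [543.3  49.4 304.7] [[-1.0, -0.002, -0.003], [-0.002, 1.0, 0.0], [0.003, 0.0, -1.0]]
90 654.0 218.0
80 629.5601210272335 217.34909493187806
70 605.6045672110866 212.46413812829536
60 582.8612159321677 203.4935565298214
50 562.0211124103957 190.7099167189925
40 543.7174726456786 174.50164312262683
30 528.5064434701786 155.36121593216774
20 516.850204308241 133.87020734227383
10 509.1029240884598 110.68161077397403
5 506.77356608051076 98.66945891845198
0 505.5 86.5
```

View pics/p4.png

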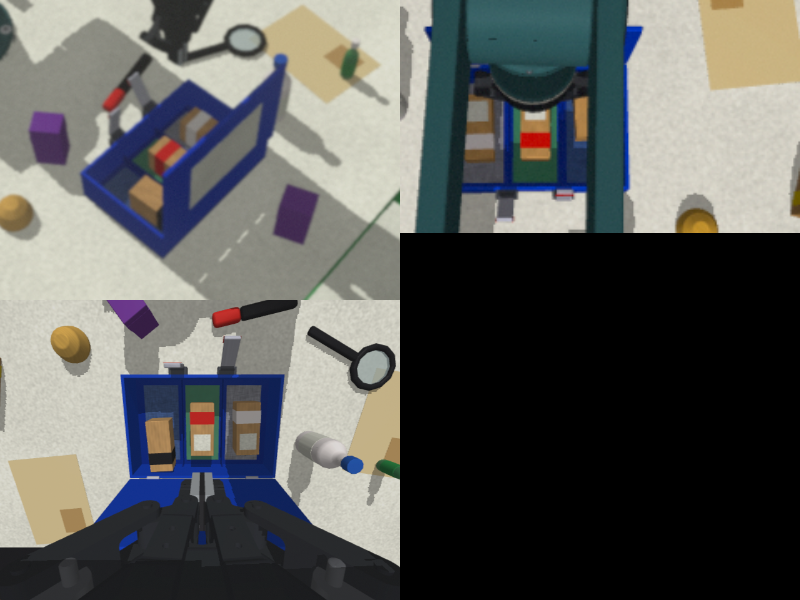

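All three cartons lie flat: black, red and white at (160,445), (202,432) and (247,430) in the wrist view. Now going behind the lid.

Request:
drive_tool(
  commands=[
    [0.3, 0, 0, 0, 0, 0],
    [0.6, 0, 0, 0, 0, 0],
    [0.9, 0, 0, 0, 0, 0],
    [0.98, 0, 0, 0, 0, 0],
    [0.98, 0, -0.1, 0, 0, 0],
    [0.98, 0, -0.4, 0, 0, 0],
    [0.98, 0, -0.62, 0, 0, 0],
    [0.98, 0, -0.62, 0, 0, 0],
    [0.98, 0, -0.62, 0, 0, 0],
  ],
)

```text
t: 14.3
tcp_pos: [690.7, 49.4, 212.1]
tool_rot: [[-1.0, -0.002, -0.003], [-0.002, 1.0, 0.0], [0.003, 0.0, -1.0]]
contact_force: [-0.2, 0.9, 0.2]
grip_width: 0.1
finger_force: 0.0
```

Request:
drive_tool(
  commands=[
    [-0.06, 0, 0, 0, 0, 0],
    [-0.12, 0, 0, 0, 0, 0],
    [-0.17, 0, 0, 0, 0, 0],
    [-0.22, 0, 0, 0, 0, 0],
    [-0.27, 0, 0, 0, 0, 0],
    [-0.32, 0, 0, 0, 0, 0],
    [-0.36, 0, 0, 0, 0, 0],
    [-0.4, 0, 0, 0, 0, 0],
    [-0.44, 0, 0, 0, 0, 0],
  ],
)

```text
t: 15.2
tcp_pos: [625.1, 49.3, 213.2]
tool_rot: [[-1.0, -0.002, 0.0], [-0.002, 1.0, -0.0], [-0.0, -0.0, -1.0]]
contact_force: [3.0, -0.8, -1.0]
grip_width: -0.1
finger_force: 1.1
```

```bash
python3 look.py p5; cat > /dev/null
```

```text
15.3 [624.1  49.4 213. ] [[-1.0, -0.002, -0.002], [-0.002, 1.0, -0.0], [0.002, -0.0, -1.0]]
```

View pics/p5.png

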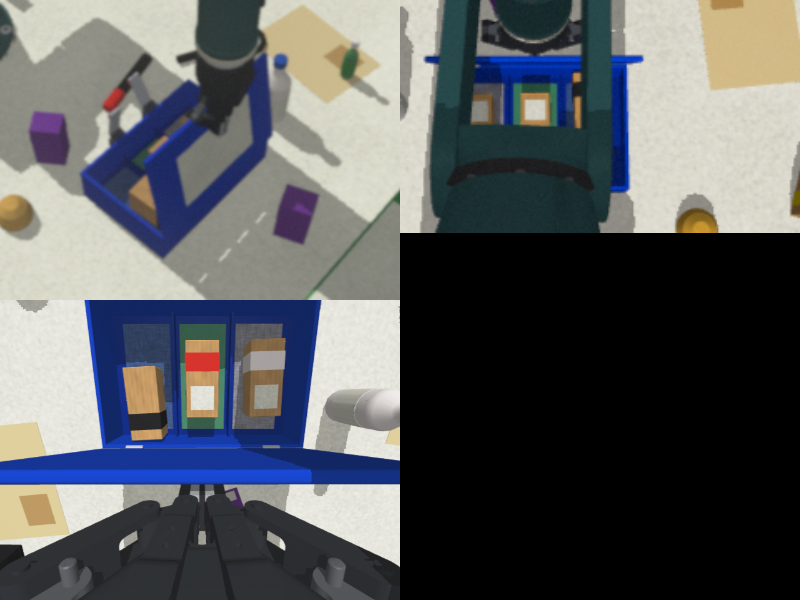

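The lid is moving with a 3 N push. Following its arc down.

Request:
drive_tool(
  commands=[
    [-0.06, 0, 0, 0, 0, 0],
    [-0.133, 0, -0.005, 0, 0, 0],
    [-0.21, 0, -0.033, 0, 0, 0],
    [-0.284, 0, -0.065, 0, 0, 0],
    [-0.355, 0, -0.105, 0, 0, 0],
    [-0.423, 0, -0.151, 0, 0, 0],
    [-0.486, 0, -0.203, 0, 0, 0],
    [-0.545, 0, -0.259, 0, 0, 0],
    [-0.598, 0, -0.32, 0, 0, 0],
    [-0.647, 0, -0.386, 0, 0, 0],
    [-0.687, 0, -0.456, 0, 0, 0],
    [-0.724, 0, -0.529, 0, 0, 0],
  ],
)

```text
t: 16.55
tcp_pos: [516.0, 49.4, 132.9]
tool_rot: [[-1.0, -0.002, -0.001], [-0.002, 1.0, -0.0], [0.001, -0.0, -1.0]]
contact_force: [0.3, 0.2, 0.4]
grip_width: -0.0
finger_force: 0.5
```

Run:
```python
from h import *
s=telemetry.state();print(s["tcp_pos"],s["contact_force"])
im=snapshot("scene");cv2.imwrite("pics/s6.png",im[:,:,::-1])
```

```text
[516.   49.4 132.9] [0.3 0.2 0.4]
```

Request:
drive_tool(
  commands=[
    [-0.016, 0, -0.04, 0, 0, 0],
    [-0.031, 0, -0.076, 0, 0, 0],
    [-0.042, 0, -0.115, 0, 0, 0],
    [-0.052, 0, -0.155, 0, 0, 0],
    [-0.058, 0, -0.18, 0, 0, 0],
    [-0.063, 0, -0.203, 0, 0, 0],
    [-0.065, 0, -0.22, 0, 0, 0],
    [-0.067, 0, -0.235, 0, 0, 0],
    [-0.07, 0, -0.25, 0, 0, 0],
    [-0.072, 0, -0.265, 0, 0, 0],
    [-0.074, 0, -0.278, 0, 0, 0],
    [-0.075, 0, -0.29, 0, 0, 0],
    [-0.076, 0, -0.302, 0, 0, 0],
    [-0.076, 0, -0.312, 0, 0, 0],
    [-0.076, 0, -0.318, 0, 0, 0],
    [-0.076, 0, -0.322, 0, 0, 0],
    [-0.076, 0, -0.322, 0, 0, 0],
  ],
)

```text
t: 18.3
tcp_pos: [505.4, 49.4, 86.5]
tool_rot: [[-1.0, -0.002, 0.0], [-0.002, 1.0, -0.0], [-0.0, -0.0, -1.0]]
contact_force: [-2.8, -0.2, 10.3]
grip_width: -0.0
finger_force: 5.3
```

The lid is shut (fingertips at z=78.5, 10 N). Going round to the front of the left catch.

Request:
drive_tool(
  commands=[
    [0, 0, 0.3, 0, 0, 0],
    [0, 0, 0.6, 0, 0, 0],
    [0, 0, 0.9, 0, 0, 0],
    [-0.2, 0.1, 1, 0, 0, 0],
    [-0.5, 0.267, 1, 0, 0, 0],
    [-0.8, 0.267, 1, 0, 0, 0],
    [-0.837, 0.267, 1, 0, 0, 0],
    [-0.837, 0.267, 1, 0, 0, 0],
  ],
)

```text
t: 19.1
tcp_pos: [378.5, 89.6, 235.7]
tool_rot: [[-1.0, -0.003, 0.0], [-0.003, 1.0, -0.0], [-0.0, -0.0, -1.0]]
contact_force: [-0.2, -0.3, 0.5]
grip_width: 0.2
finger_force: 0.0
```

Request:
drive_tool(
  commands=[
    [0, 0, -0.3, 0, 0, 0],
    [0, 0, -0.6, 0, 0, 0],
    [0, 0, -0.8, 0, 0, 0],
    [0, 0, -0.817, 0, 0, 0],
    [0, 0, -0.817, 0, 0, 0],
  ],
)

```text
t: 19.6
tcp_pos: [380.9, 89.2, 112.9]
tool_rot: [[-1.0, -0.002, -0.001], [-0.002, 1.0, -0.0], [0.001, -0.0, -1.0]]
contact_force: [-0.1, 0.8, 1.2]
grip_width: 0.1
finger_force: 0.0
```

Run:
```python
from h import *
# lid & catch check: red tip blobs in the scene view, and projections of expected tips for several angles
a=snapshot("scene");b=snapshot("top");s=telemetry.state();print(s["t"],s["tcp_pos"],s["contact_force"])
cv2.imwrite("pics/s7.png",a[:,:,::-1]);cv2.imwrite("pics/t7.png",b[:,:,::-1])
for n,i in(("scene",a),("top",b)):
    K,E=cam(n)
    for y in(89,9):
        for d in(0,80,90,100,110,120,130):
            t=np.radians(d);print(n,y,d,proj([447.5+60*np.cos(t)-6*np.sin(t),y,77+60*np.sin(t)+6*np.cos(t)],K,E)[0],end=" ")
        print()
    h=cv2.cvtColor(i,cv2.COLOR_RGB2HSV);H,S,V=[h[:,:,k].astype(int) for k in range(3)]
    for c in blobs(((H<8)|(H>172))&(S>70)&(V>60),2): print(n,c.mean(0),len(c))
```

```text
19.7 [382.   89.4 114.2] [ 0.1 -0.9  0.2]
scene 89 0 [331.4 217.4] scene 89 80 [311.3 187.1] scene 89 90 [307.6 184.5] scene 89 100 [304.  182.5] scene 89 110 [300.6 181.3] scene 89 120 [297.5 180.7] scene 89 130 [294.9 180.9] 
scene 9 0 [305.1 240.8] scene 9 80 [284.1 210.1] scene 9 90 [280.3 207.3] scene 9 100 [276.7 205.2] scene 9 110 [273.4 203.8] scene 9 120 [270.4 203.1] scene 9 130 [267.9 203.1] 
scene [280.9 198.8] 47
top 89 0 [293.3 260. ] top 89 80 [292.2 282.3] top 89 90 [292.1 287.1] top 89 100 [292.1 291.9] top 89 110 [292.2 296.4] top 89 120 [292.3 300.6] top 89 130 [292.4 304.3] 
top 9 0 [327.6 259.9] top 9 80 [328.5 282.3] top 9 90 [328.5 287.1] top 9 100 [328.5 291.8] top 9 110 [328.4 296.4] top 9 120 [328.4 300.5] top 9 130 [328.3 304.2] 
top [328.  286.9] 22
```

Request:
drive_tool(
  commands=[
    [0.1, 0, 0, 0, 0, 0],
    [0.18, 0, 0.013, 0, 0, 0],
    [0.253, 0, 0.04, 0, 0, 0],
    [0.317, 0, 0.073, 0, 0, 0],
    [0.353, 0, 0.1, 0, 0, 0],
    [0.396, 0, 0.119, 0, 0, 0],
    [0.437, 0, 0.113, 0, 0, 0],
    [0.475, 0, 0.103, 0, 0, 0],
    [0.512, 0, 0.088, 0, 0, 0],
    [0.546, 0, 0.068, 0, 0, 0],
    [0.579, 0, 0.043, 0, 0, 0],
    [0.607, 0, 0.015, 0, 0, 0],
    [0.632, 0, -0.018, 0, 0, 0],
    [0.651, 0, -0.051, 0, 0, 0],
    [0.667, 0, -0.089, 0, 0, 0],
    [0.673, 0, -0.113, 0, 0, 0],
    [0.677, 0, -0.127, 0, 0, 0],
    [0.677, 0, -0.135, 0, 0, 0],
    [0.677, 0, -0.135, 0, 0, 0],
  ],
)

```text
t: 21.6
tcp_pos: [481.3, 89.4, 93.8]
tool_rot: [[-1.0, -0.002, 0.0], [-0.002, 1.0, -0.0], [-0.0, -0.0, -1.0]]
contact_force: [-3.0, 0.5, 13.4]
grip_width: -0.3
finger_force: 7.1
```

Left catch is down (fingertip z about 86, 13 N). Now the right one.

Request:
drive_tool(
  commands=[
    [0, 0, 0.3, 0, 0, 0],
    [0, 0, 0.6, 0, 0, 0],
    [0, 0, 0.9, 0, 0, 0],
    [-0.2, -0.2, 1, 0, 0, 0],
    [-0.45, -0.4, 1, 0, 0, 0],
    [-0.64, -0.533, 1, 0, 0, 0],
    [-0.64, -0.533, 1, 0, 0, 0],
    [-0.64, -0.533, 0.7, 0, 0, 0],
    [-0.64, -0.533, 0.4, 0, 0, 0],
    [-0.64, -0.533, 0.15, 0, 0, 0],
    [-0.64, -0.533, 0.135, 0, 0, 0],
    [-0.64, -0.533, 0.135, 0, 0, 0],
  ],
)

```text
t: 22.8
tcp_pos: [384.9, 9.8, 112.8]
tool_rot: [[-1.0, -0.002, -0.003], [-0.002, 1.0, 0.0], [0.003, 0.0, -1.0]]
contact_force: [0.5, 0.3, 0.0]
grip_width: 0.3
finger_force: 0.0
```

Request:
drive_tool(
  commands=[
    [0.08, 0, 0, 0, 0, 0],
    [0.143, 0, 0.013, 0, 0, 0],
    [0.216, 0, 0.04, 0, 0, 0],
    [0.28, 0, 0.073, 0, 0, 0],
    [0.316, 0, 0.1, 0, 0, 0],
    [0.359, 0, 0.119, 0, 0, 0],
    [0.4, 0, 0.113, 0, 0, 0],
    [0.438, 0, 0.103, 0, 0, 0],
    [0.475, 0, 0.088, 0, 0, 0],
    [0.509, 0, 0.068, 0, 0, 0],
    [0.542, 0, 0.043, 0, 0, 0],
    [0.57, 0, 0.015, 0, 0, 0],
    [0.595, 0, -0.018, 0, 0, 0],
    [0.614, 0, -0.051, 0, 0, 0],
    [0.63, 0, -0.089, 0, 0, 0],
    [0.636, 0, -0.113, 0, 0, 0],
    [0.64, 0, -0.127, 0, 0, 0],
    [0.64, 0, -0.135, 0, 0, 0],
    [0.64, 0, -0.135, 0, 0, 0],
  ],
)

```text
t: 24.7
tcp_pos: [481.3, 9.4, 93.8]
tool_rot: [[-1.0, -0.002, 0.0], [-0.002, 1.0, -0.0], [-0.0, -0.0, -1.0]]
contact_force: [-2.5, -0.3, 13.6]
grip_width: 0.1
finger_force: 7.1
```

Request:
drive_tool(
  commands=[
    [0, 0, 0.2, 0, 0, 0],
    [0, 0, 0.5, 0, 0, 0],
    [0, 0, 0.8, 0, 0, 0],
    [0, -0.2, 1, 0, 0, 0],
    [-0.2, -0.5, 1, 0, 0, 0],
    [-0.3, -0.8, 1, 0, 0, 0],
    [-0.3, -1, 1, 0, 0, 0],
    [-0.3, -1, 1, 0, 0, 0],
  ],
)

```text
t: 25.5
tcp_pos: [435.8, -143.8, 242.9]
tool_rot: [[-1.0, 0.002, -0.0], [0.002, 1.0, -0.002], [0.0, -0.002, -1.0]]
contact_force: [1.2, 0.3, -0.5]
grip_width: 0.3
finger_force: 0.0
```

Request:
drive_tool(
  commands=[
    [0, -0.3, 0, 0, 0, 0],
    [0, -0.6, 0, 0, 0, 0],
    [0, -0.9, 0, 0, 0, 0],
    [0, -1, 0, 0, 0, 0],
    [0, -1, 0, 0, 0, 0],
  ],
)

```text
t: 26.0
tcp_pos: [436.4, -291.6, 242.3]
tool_rot: [[-1.0, 0.0, -0.001], [0.0, 1.0, 0.001], [0.001, 0.001, -1.0]]
contact_force: [-0.1, 1.2, -0.8]
grip_width: 0.1
finger_force: 0.0
```

Run:
```python
from h import *
a=snapshot("scene");b=snapshot("top");print(telemetry.state()["t"])
cv2.imwrite("pics/s8.png",a[:,:,::-1]);cv2.imwrite("pics/t8.png",b[:,:,::-1])
for n,i in(("scene",a),("top",b)):
    K,E=cam(n);h=cv2.cvtColor(i,cv2.COLOR_RGB2HSV);H,S,V=[h[:,:,k].astype(int) for k in range(3)]
    print(n,"expected shut tips",proj([[507.5,89,83],[507.5,9,83]],K,E))
    for c in blobs(((H<8)|(H>172))&(S>70)&(V>60),1): print(" red",c.mean(0),len(c))
    m=(H>105)&(H<128)&(S>130)
    for c in blobs(m,1500): print(" blue",c.min(0),c.max(0),rect(ray(c,K,E,78.5)))
    print(" lid corners px",proj([[454.5,182,78.5],[454.5,-84,78.5],[634.5,-84,78.5],[634.5,182,78.5]],K,E))
# unchanged things: compare with first pictures
for n,i in(("top",b),("scene",a)):
    d=cv2.absdiff(cv2.imread(f"pics/{n}0.png"),i[:,:,::-1]).max(2)>60
    for c in blobs(cv2.morphologyEx(d.astype(np.uint8),cv2.MORPH_OPEN,np.ones((3,3))),20): print(n,"diff",c.min(0),c.max(0))
```

```text
26.1
scene expected shut tips [[331.4 217.4]
 [305.1 240.8]]
 red [300.8 237.5] 23
 red [326.8 214.1] 21
 red [280.8 199.9] 46
 blue [383 307] [560 479] (array([915.3,  10.2]), array([118.8, 422. ]), 0.13035622239112854)
 blue [255 183] [403 323] (array([553.5,  34.3]), array([201.4, 287.5]), 0.3350590169429779)
 lid corners px [[341.6 180.5]
 [254.3 255.9]
 [320.4 309.1]
 [406.9 224.9]]
top expected shut tips [[293.3 260. ]
 [327.6 259.9]]
 red [293.  326.4] 52
 red [293. 264.] 28
 red [327.7 263.7] 27
 blue [254 208] [367 285] (array([540.7,  48.9]), array([183. , 263.7]), 0.04721333086490631)
 blue [255  59] [409 126] (array([923.9,  -4. ]), array([175.3, 381.5]), 0.3138270378112793)
 lid corners px [[253.1 282.9]
 [367.6 282.8]
 [366.3 207.1]
 [254.5 207. ]]
top diff [348 469] [352 477]
top diff [551 431] [639 479]
top diff [213 350] [447 479]
top diff [259 326] [309 381]
top diff [248 286] [299 326]
top diff [316 285] [344 309]
top diff [462 277] [468 291]
top diff [266 220] [285 268]
top diff [257 214] [261 266]
top diff [408 198] [445 249]
top diff [443 179] [639 434]
top diff [429 153] [471 204]
top diff [465 131] [581 202]
top diff [245 121] [436 286]
top diff [301  54] [383  91]
scene diff [203 472] [252 479]
scene diff [247 416] [313 472]
scene diff [ 13 414] [ 85 479]
scene diff [229 334] [273 408]
scene diff [421 303] [520 379]
scene diff [267 289] [414 479]
scene diff [440 282] [476 318]
scene diff [260 234] [274 247]
scene diff [341 206] [363 223]
scene diff [259 205] [370 306]
scene diff [288 199] [303 219]
scene diff [307 177] [331 202]
scene diff [343 176] [416 282]
scene diff [234 174] [292 205]
scene diff [111 108] [131 114]
scene diff [167  87] [232 135]
scene diff [ 7 78] [203 279]
scene diff [179   0] [241  86]
scene diff [132   0] [172  27]
scene diff [59  0] [93 14]
scene diff [6 0] [48 50]
```

```bash
python3 -c "
from bench import env
print(env.close_job())"
```

```text
the job is handed in; nothing more can be done
None
```

The job is handed in at about 26 s: the black-banded and red-banded cartons lie flat in their bays, and the lid was shut before both catches were folded down. I confirmed the lid and catches by contact force and image measurements, since the 10 picture views were used up by then.

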